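# Measure a clam: free, close and re-clamp the jaw of a measuring board

### The arm

A 6-joint arm with a two-finger parallel gripper is mounted at the origin on the work surface. World frame = base frame: x ahead of the robot, y to its left, z up, the work surface at z = 0. Lengths are in mm, angles in degrees, forces in N, time in s.
With the tool pointing down it reaches from about 325 to 925 mm from the base axis. Payload 3.1 kg.
Tool frame: the origin (TCP) lies at the very end of the fingers, on their centre line; the grasp point (between the pads) lies 19 mm behind it; z points along the fingers, y is the line along which they close (so a half turn about z gives the same grasp; the last joint's range is limited). The gripper opens to 85 mm and grips with 20 to 120 N. Pads are 22 mm wide; open, the fingers measure 114 mm over their backs; the gripper's body (76 mm by 85 mm) begins 54 mm behind the grasp point. The pads swing forward as they close: fully open they stand 13 mm farther back than shut.
Start: joints at [-73.923, 12.427, 92.441, -0, 75.132, -6.429], TCP at [239.257, -577.404, 231.3] pointing down, gripper open.
Joint ranges: [-157.48, 157.48], [-44.54, 120.13], [17.64, 146.25], [-64.5, 244.5], [7.68, 150.69], [-147.95, 147.95]. Speed limits (degrees/s): [159.86, 159.86, 180, 180, 180, 180].

### API

Orientations are given as [roll, pitch, yaw] about the fixed x, y, z axes, in that order (R = Rz(yaw) Ry(pitch) Rx(roll)).
In Python, from rig import ctrl gives the robot as it stands. The module is installed in compiled form; this text tells all that it offers.
- The arm moves only by the shell command python3 -m handwheel 'ROWS' [OPENING]. ROWS is JSON, a list of rows, each an object of numbers: "x", "y", "z": the shift along the world's x, y, z in m; "rx", "ry", "rz": the turn, a rotation vector about the world's x, y, z in rad. In form: [{"x": .., "y": .., "z": .., "rx": .., "ry": .., "rz": ..}, ...]. A call has 1 to 8 rows; each row is the pose to reach, as a shift and turn from the pose commanded when the call began; what a row does not reach only later rows make up. A row lasts 1/10 s, in which the tool goes at most 50 mm and 8.59 degrees, less where a joint would pass 70% of its speed; a pose out of reach is approached as far as the arm can. A call with a gripper value outside its range is refused whole. OPENING is the opening, from -1 (shut) to 1 (fully open), set as the call begins (- or left out, the last holds). The fingers move at their own pace and stop on an object; the grip force is fixed at half the most. Time passes only in rows, so rows that repeat a pose let the fingers close. It gives the time, the measured TCP pose, the force, the opening and the grip force at its end, in the units of the state.
- ctrl.get_obs(): the state, without advancing time (a new reading comes with each control period).
- ctrl.snapshot(name): name is "scene" or "top" or "wrist"; returns a dict with "image" (420x560x3 uint8, red, green, blue), "intrinsics" (3x3 intrinsics, pixels), "extrinsics" (4x4, takes a point from camera to world coordinates); the wrist camera has in their place "T_tool_cam" (4x4, takes a point from camera to tool coordinates, whose origin is the TCP and whose axes are the flange's). Camera axes: x right, y up, looking along -z (the intrinsics and any distortion apply to the point x, -y, -z); pixel columns grow to the right and rows downward; lengths in mm; the calibration is good to about 2 mm. A picture is of the moment at which its call begins: read the wrist's pose just before it. There is no depth.
- ctrl.job_done(): hands the job in; it is judged then, once.
Trained networks look in a picture, given as the dict that the camera call returned (one of the last four; its "shot" number tells which), for a name from the list of things; names that differ only in an ending like _2 or _b are one class to them, and where a whole thing is asked for, a point or a joint stands for the part that bears it (a point fixed in the world has none). Each returns a list of dicts, best first, with "conf" (0 to 1); they miss things now and then, are a little off and sometimes report something else, mostly with a low value. They report only what shows in the picture. A call takes as long as a camera call.
- ctrl.look_for(name, picture): "point" ([x, y, z] in mm, in world coordinates, good to about 4 mm: the middle of the surface that is visible of it).
The state is a dict: "time_s": time; "q": joint angles; "joint_vel": joint speeds; "effort": joint torques, N m; "tool_pos": TCP position; "eef_rot": TCP orientation; "wrist_force": force on the tool from outside, world axes, zero at the start; "wrist_torque": the same for the moment, N m; "opening": opening from 0.0 (shut) to 1.0 (fully open); "gripper_force": force on a finger pad.
Only numpy, scipy, OpenCV 4.12 (cv2) and the standard library are available. Lean on these libraries where they do the work, as an engineer would, in place of code of your own. Each camera call takes 0.05 s, during which the arm holds its last target. There are 200 camera calls.

### The job

Measure the clam on the measuring board: loosen the red clamp knob while the sliding jaw still stands where it is parked, slide the jaw up until the clam sits snugly between the jaw and the fixed end stop, then tighten the knob again until the clamp grips firmly, but do not force it. Do not press hard on the clam, and leave the dish, the jar and the slide box alone; let go of everything at the end.

Things in the scene. Friction and masses are not known exactly. Their poses are not given: they have to be found in the camera images.
- board: Fixed wooden measuring board 180 (x) by 360 (y) by 18 mm on the bench; origin: centre of its underside; z up. Aluminium end stop (x -85 to +20, top 48 mm above bench) with its face, looking to +y, at y = -130 mm. A steel rail, 30 mm above bench, runs along y at x = +55 under the carriage; its working part (y below +30 mm) is seated lower than the parking part by an unknown 0 to 3.5 mm.
- carriage: Blue carriage on the rail, 56 (x) by 50 (y) mm, top 56 mm above bench; slides only along the board's y (about 4 N drag when free), axes as the board's. Origin: on the board's top, under the knob's axis; parked at board y +55 to +85 mm. It carries the knob and an aluminium jaw plate, 10 mm thick, reaching 140 mm to -x over the board, 1 to 31 mm above it.
- jaw_face (a point): Point on the jaw's clamping face (the face looking to -y, at the stop), 85 mm to -x and 25 mm to -y of the carriage origin. Its board y minus (-130 mm) is the opening of the jaw.
- clamp_knob (a joint): Turn of the red knob, rad; grows clockwise from above = tighter. Zero means nothing; range -7 to 7. Starts clamped, 0.6 to 1.3 rad past its bite (shoe meets rail). Past the bite the shoe load grows by about 47 N per rad. Light to turn; stays where left: the torque felt at rest says little, a tug along the slide tells the bite. On the working rail the bite comes an unknown 0 to 2.3 rad later.
- knob_grip (a point): Grip point of the red wing knob, on its vertical axis, 92 mm above bench. The wing is a bar 44 mm long (this point's x), 12 mm thick (its y), from 70 to 101 mm above bench, over a round flange 38 mm across whose top is 70 mm above bench: fingers straddle the bar, tips above the flange. Holding the bar also moves the carriage.
- clamp_shoe: Small brass shoe at the foot of the clamp screw, hidden inside the carriage, pressing down on the rail; origin on the knob's axis. The clamped carriage resists sliding by about its load. Firm is a load over 30 N (0.7 rad past the bite), 1.3 rad past the bite is well tightened; over 100 N (2.1 rad past the bite) is forcing and marks the rail.
- clam: Round closed clam shell, brown, 70 mm in diameter, 24 mm thick, about 90 g, widest 10 to 14 mm above its underside. Origin: centre of its underside. It lies flat and loose on the board between the end stop and the jaw, up to 30 mm away from the stop; the jaw can push it there. More than 35 N of push cracks it.
- dish: Bystander: glass dish, 90 mm across, 18 mm tall, on the bench beyond the board. Origin: centre of its underside.
- jar: Bystander: amber specimen jar with a black cap, 60 mm across, 85 mm tall, on the bench off the board's +y end. Origin: centre of its underside.
- slide_box: Bystander: green slide box, 105 by 80 by 32 mm, on the bench off the board's -y end. Origin: centre of its underside.

How it is judged (in metres and radians):
On the way, in this order (a step that is already met when the one before it is completed fails the run):
1. the clamp is slack (shoe load under 1 N) while the carriage is still within 10 mm of where it was parked (contact force between clamp_shoe and anything else below 1 N and distance of carriage from where it was at the start of the episode below 0.01 m), for 0.2 s.
2. the jaw has brought the clam up to the stop: jaw opening under 73 mm (y of jaw_face in the frame of board below -0.057 m and y of clam in the frame of board below -0.092 m), for 0.2 s.
At the end, for the whole second after the job is handed in: The clam lies flat on the board between the end stop and the jaw, within 2.5 mm of the stop, the jaw opening at most 72.5 mm (clam 70 mm), the clamp shoe pressing on the rail with more than 30 N, all at rest and let go (y of jaw_face in the frame of board below -0.0575 m and y of clam in the frame of board below -0.0925 m and x of clam in the frame of board between -0.075 and 0.005 m and angle between clam's own z axis and vertical below 0.12 rad and contact force between clamp_shoe and anything else above 30 N and linear speed of each of carriage, clam below 0.01 m/s); the robot touches nothing.
It fails at once if the clam is pushed with more than 35 N by the jaw (contact force between clam and carriage above 35 N).
It fails at once if the clam is touched by the gripper with more than 35 N (contact force between clam and the arm above 35 N).
It fails at once if the clamp is forced: the shoe presses with more than 100 N (contact force between clamp_shoe and anything else above 100 N).
It fails at once if the dish, the jar or the slide box is moved by more than 20 mm (distance of any of dish, jar, slide_box from where it was at the start of the episode above 0.02 m).
It also fails if it takes over 58 s, if anything falls off the work surface, if the arm or the gripper's body presses on something with over 40 N, if the wrist force passes 120 N, or if a joint passes its speed limit or range.

## Working session

There is one attempt and no reset: what is moved stays moved. The work goes in short steps, Python scripts to look and compute and a shell command to move; the robot and the scene stay as the last step left them, time stands still between calls to the robot, and variables do not carry over. Pictures are saved under pics/ and viewed, at most 10 in all, crops included, and the job is handed in when it is done.

```bash
mkdir -p pics
python3 - <<'E'
from rig import ctrl
import cv2
o=ctrl.get_obs(); print({k:o[k] for k in('time_s','tool_pos','eef_rot','opening','wrist_force')})
for n in('scene','top'):
    s=ctrl.snapshot(n); cv2.imwrite(f'pics/{n}.png',s['image'][:,:,::-1])
    print(n,s['intrinsics'],s['extrinsics'])
    for t in('board','carriage','clamp_knob','clam','dish','jar','slide_box'):
        print(t,[(d['point'],d['conf']) for d in ctrl.look_for(t,s)[:2]])
E
```

```text
{'time_s': 0.0, 'tool_pos': array([ 239.02416861, -576.60947392,  229.95266933]), 'eef_rot': array([-1.79863352e+02, -1.52342718e-02,  2.25057760e+01]), 'opening': 0.9970925228225547, 'wrist_force': array([-0.33925283, -0.39041457,  0.16221232])}
scene [[546.78605256   0.         284.13854793]
 [  0.         546.78605256 202.4806311 ]
 [  0.           0.           1.        ]] [[ 2.26986722e-01 -7.11295430e-01  6.65233673e-01  1.33738271e+03]
 [ 9.73816432e-01  1.74600398e-01 -1.45589344e-01 -1.52777049e+02]
 [-1.25930288e-02  6.80862330e-01  7.32303150e-01  9.18402036e+02]
 [ 0.00000000e+00  0.00000000e+00  0.00000000e+00  1.00000000e+00]]
board [([548.2, 7.2, 17.1], 0.55)]
carriage [([611.8, 40.5, 58.9], 0.92)]
clamp_knob [([604.3, 48.7, 81.6], 0.85), ([499.7, -87.8, 39.2], 0.53)]
clam [([499.7, -86.8, 37.5], 0.98)]
dish [([696.5, -12.2, 8.6], 0.8)]
jar [([601.3, 259.7, 58.1], 0.58), ([607.4, 49.2, 80.4], 0.28)]
slide_box [([497.2, -292.5, 26.7], 0.79)]
top [[488.39552564   0.         284.12755049]
 [  0.         488.39552564 208.9702569 ]
 [  0.           0.           1.        ]] [[-9.62227248e-03  9.83232335e-01 -1.82103233e-01  3.84567775e+02]
 [-9.99953577e-01 -9.36938042e-03  2.24898809e-03  1.68709265e+01]
 [ 5.05083342e-04  1.82116420e-01  9.83276845e-01  1.25945238e+03]
 [ 0.00000000e+00  0.00000000e+00  0.00000000e+00  1.00000000e+00]]
board [([533.6, 1.0, 19.2], 0.89)]
carriage [([581.4, 41.8, 59.3], 0.68)]
clamp_knob [([601.2, 44.3, 83.3], 0.66)]
clam []
dish [([706.4, -21.0, 12.1], 0.84), ([485.7, -284.2, 32.0], 0.59)]
jar [([584.1, 255.1, 88.0], 0.67), ([601.2, 44.0, 85.8], 0.36)]
slide_box [([485.5, -286.0, 29.8], 0.59)]
```

View pics/top.png

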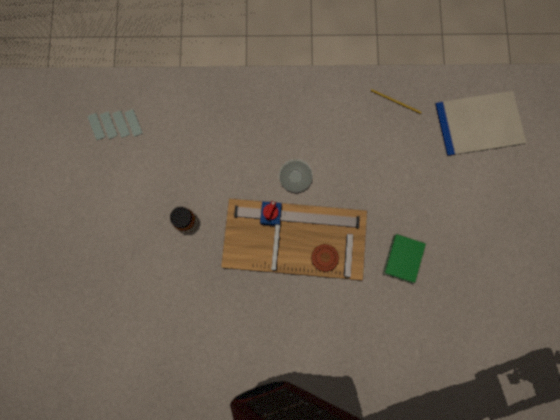

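View pics/scene.png

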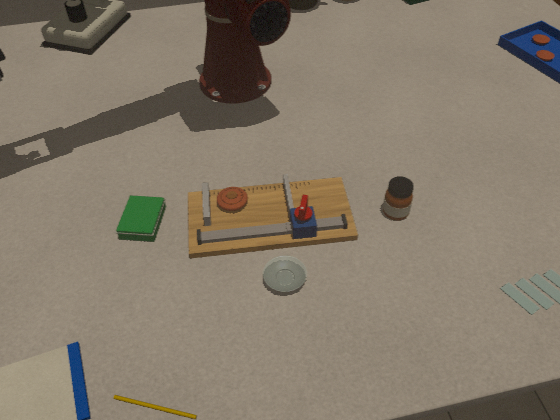

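The top view shows the board (corners about (229,200), (367,210), (363,279), (223,268)), the knob at about (271,211), the clam at (325,258) and the stop at (349,255). I'll zoom in on the knob and compute the board's pose.

```bash
cat > h.py <<'E'
import numpy as np
def px(s,u,v,z,T=None):
    K=np.array(s['intrinsics']);T=np.array(s['extrinsics']) if T is None else T
    d=np.linalg.inv(K)@[u,v,1]; d=T[:3,:3]@[d[0],-d[1],-d[2]]
    return T[:3,3]+d*(z-T[2,3])/d[2]
E
python3 - <<'E'
from rig import ctrl
from h import *
import cv2
s=ctrl.snapshot('top');im=s['image'][:,:,::-1]
a=cv2.resize(im[190:290,215:380],(800,485),interpolation=cv2.INTER_CUBIC)
cv2.imwrite('pics/topz.png',cv2.convertScaleAbs(a,alpha=1.6))
for u,v in((229,200),(367,210),(363,279),(223,268)): print(px(s,u,v,18).round())
w=ctrl.snapshot('wrist');print(w['T_tool_cam'],w['intrinsics'])
E
```

```text
[640. 157.  18.]
[ 610. -200.   18.]
[ 433. -183.   18.]
[464. 170.  18.]
[[-3.80797160e-04  9.56175093e-01  2.92795231e-01  7.59501825e+01]
 [ 9.99999903e-01  2.99309852e-04  3.23108056e-04  4.25818671e-01]
 [ 2.21311378e-04  2.92795325e-01 -9.56175114e-01 -1.42914211e+02]
 [ 0.00000000e+00  0.00000000e+00  0.00000000e+00  1.00000000e+00]] [[308.39889373   0.         280.83823168]
 [  0.         308.39889373 205.00790908]
 [  0.           0.           1.        ]]
```

View pics/topz.png

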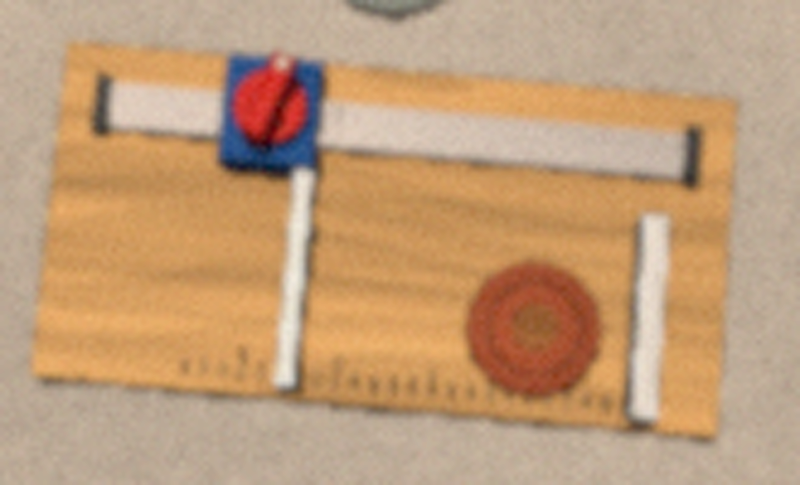

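The zoomed crop shows the wing bar running from about (282,62) to (262,145), which is roughly -13° from world x. The board yaw is about -5°. Next I'll move over the knob.

```bash
python3 -m handwheel '[{"x":0.361,"y":0.626,"z":-0.035,"rz":-0.62},{"x":0.361,"y":0.626,"z":-0.035,"rz":-0.62},{"x":0.361,"y":0.626,"z":-0.035,"rz":-0.62},{"x":0.361,"y":0.626,"z":-0.035,"rz":-0.62},{"x":0.361,"y":0.626,"z":-0.035,"rz":-0.62},{"x":0.361,"y":0.626,"z":-0.035,"rz":-0.62},{"x":0.361,"y":0.626,"z":-0.035,"rz":-0.62},{"x":0.361,"y":0.626,"z":-0.035,"rz":-0.62}]' 1; python3 -c "
from rig import ctrl
o=ctrl.get_obs();print(o['tool_pos'],o['eef_rot'],o['q'])"
```

```text
[ 239.2458038  -577.40693844  231.31270954] [-1.79999676e+02 -3.14684998e-05  2.25043447e+01] [-7.39240770e+01  1.24266311e+01  9.24406243e+01 -5.15875061e-06
  7.51330700e+01 -6.42842037e+00]invalid input at $[0]: expected keys x, y, z, rx, ry, rz
```

All six keys are needed in every row.

```bash
python3 -m handwheel '[{"x":0.361,"y":0.626,"z":-0.035,"rx":0,"ry":0,"rz":-0.62},{"x":0.361,"y":0.626,"z":-0.035,"rx":0,"ry":0,"rz":-0.62},{"x":0.361,"y":0.626,"z":-0.035,"rx":0,"ry":0,"rz":-0.62},{"x":0.361,"y":0.626,"z":-0.035,"rx":0,"ry":0,"rz":-0.62},{"x":0.361,"y":0.626,"z":-0.035,"rx":0,"ry":0,"rz":-0.62},{"x":0.361,"y":0.626,"z":-0.035,"rx":0,"ry":0,"rz":-0.62},{"x":0.361,"y":0.626,"z":-0.035,"rx":0,"ry":0,"rz":-0.62},{"x":0.361,"y":0.626,"z":-0.035,"rx":0,"ry":0,"rz":-0.62}]' 1; python3 -c "
from rig import ctrl
o=ctrl.get_obs();print(o['tool_pos'],o['eef_rot'],o['q'])"
```

```text
time_s: 1.7
tool_pos: [438.0, -232.5, 212.5]
eef_rot: [180.0, -0.1, -13.0]
wrist_force: [-0.3, -0.2, -0.6]
opening: 1.004
gripper_force: 0.0
[ 438.04112142 -232.52587568  212.4612369 ] [ 1.79974955e+02 -6.62986290e-02 -1.30362322e+01] [-3.60768626e+01 -2.58603014e+00  1.10669238e+02  3.05354601e-03
  7.18459799e+01  6.69584345e+01]
```

```bash
python3 -m handwheel '[{"x":0.161,"y":0.280,"z":-0.017,"rx":0,"ry":0,"rz":0},{"x":0.161,"y":0.280,"z":-0.017,"rx":0,"ry":0,"rz":0},{"x":0.161,"y":0.280,"z":-0.017,"rx":0,"ry":0,"rz":0},{"x":0.161,"y":0.280,"z":-0.017,"rx":0,"ry":0,"rz":0},{"x":0.161,"y":0.280,"z":-0.017,"rx":0,"ry":0,"rz":0},{"x":0.161,"y":0.280,"z":-0.017,"rx":0,"ry":0,"rz":0},{"x":0.161,"y":0.280,"z":-0.017,"rx":0,"ry":0,"rz":0},{"x":0.161,"y":0.280,"z":-0.017,"rx":0,"ry":0,"rz":0}]'
cat >> h.py <<'E'
from rig import ctrl
import cv2
from scipy.spatial.transform import Rotation as R
def wrist(name):
    o=ctrl.get_obs(); s=ctrl.snapshot('wrist'); T=np.eye(4)
    T[:3,:3]=R.from_euler('xyz',o['eef_rot'],degrees=True).as_matrix();T[:3,3]=o['tool_pos']
    s['extrinsics']=T@np.array(s['T_tool_cam'])
    cv2.imwrite(f'pics/{name}.png',s['image'][:,:,::-1]); return s,o
E
python3 - <<'E'
from h import *
s,o=wrist('w1'); print(s['extrinsics'].tolist(),o['tool_pos'],o['eef_rot'],o['q'])
hsv=cv2.cvtColor(s['image'],cv2.COLOR_RGB2HSV)
print([(d['point'],d['conf']) for d in ctrl.look_for('clamp_knob',s)])
print([(d['point'],d['conf']) for d in ctrl.look_for('clam',s)])
E
```

```text
time_s: 2.5
tool_pos: [599.3, 48.9, 194.9]
eef_rot: [-179.9, -0.0, -12.8]
wrist_force: [-0.1, -1.1, 0.4]
opening: 0.999
gripper_force: 0.0
[[-0.22137248576167715, 0.9325500287744168, 0.28520986375041324, 673.4352289417031], [-0.9751879428843206, -0.21120019783693697, -0.06635474728069582, 32.19046398500065], [-0.0016427418367989527, -0.2928223356686984, 0.9561654569857584, 337.8587181097268], [0.0, 0.0, 0.0, 1.0]] [599.31900941  48.87548519 194.92439687] [-1.79946934e+02 -1.54412976e-02 -1.27679138e+01] [-2.04798732e+00  1.14368798e+01  9.76565411e+01  5.21440876e-02
  7.08815439e+01  1.00702852e+02]
[([600.5, 50.2, 92.3], 0.97)]
[([495.2, -84.7, 40.8], 0.68)]
```

View pics/w1.png

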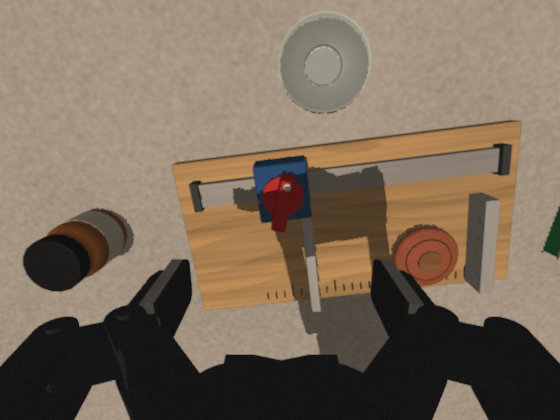

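The knob bar runs from about (288,183) to (279,228), with the clam at (427,255) and the stop face at about x=470. I'll zoom in to measure the wing's axis more precisely.

Run:
```python
from h import *
im=cv2.imread('pics/w1.png')[150:240,240:330]
a=cv2.convertScaleAbs(cv2.resize(im,(585,585),interpolation=cv2.INTER_CUBIC),alpha=1.5);cv2.imwrite('pics/w1z.png',a)
s=ctrl.snapshot('wrist');o=ctrl.get_obs()
T=np.eye(4);T[:3,:3]=R.from_euler('xyz',o['eef_rot'],degrees=True).as_matrix();T[:3,3]=o['tool_pos'];s['extrinsics']=T@np.array(s['T_tool_cam'])
for u,v,z in((288,183,101),(279,229,101),(176,164,18),(521,122,18),(508,279,18),(204,308,18),(427,255,24+18)): print(px(s,u,v,z).round(1))
```

```text
[617.4  34.7 101. ]
[581.3  50.5 101. ]
[644.6 146.4  18. ]
[ 606.5 -204.1   18. ]
[ 427.7 -188.6   18. ]
[470.4 170.1  18. ]
[494.7 -89.4  42. ]
```

View pics/w1z.png

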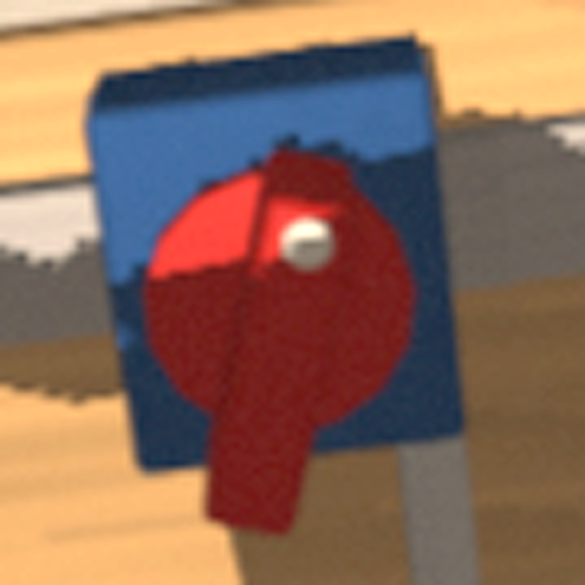

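The crop shows the bar's top face between end midpoints of about (304,204) and (250,525), with its +x end face above that.

Run:
```python
from h import *
s=ctrl.snapshot('wrist');o=ctrl.get_obs()
T=np.eye(4);T[:3,:3]=R.from_euler('xyz',o['eef_rot'],degrees=True).as_matrix();T[:3,3]=o['tool_pos'];s['extrinsics']=T@np.array(s['T_tool_cam'])
a,b=[px(s,240+u/6.5,150+v/6.5,101) for u,v in((304,204),(250,525))]
d=a-b;print(a,b,(a+b)/2,np.linalg.norm(d),np.degrees(np.arctan2(d[1],d[0])))
# flange centre, height 70; carriage corner box top 56
print(px(s,240+280/6.5,150+300/6.5,70))
c=[px(s,240+u/6.5,150+v/6.5,56) for u,v in((90,118),(430,72),(463,432),(140,472))]
print(np.round(c),np.mean(c,0),o['tool_pos'],o['time_s'])
# clam centre mid-height 12 silhouette, stop face top edge
for u,v,z in((395,255,30),(459,255,30),(470,193,48),(468,288,48)):print(px(s,u,v,z).round(1))
```

```text
[618.92289874  35.14868175 101.        ] [579.86352976  51.05377081 101.        ] [599.39321425  43.10122628 101.        ] 42.17352443402185 -22.15629661815582
[599.48637336  42.39997693  70.        ]
[[628.  63.  56.]
 [623.  15.  56.]
 [570.  21.  56.]
 [574.  70.  56.]] [598.85580072  42.33425244  56.        ] [597.76126387  44.4587268  195.17950022] 2.75
[495.4 -60.1  30. ]
[ 479.4 -128.7   30. ]
[ 555.4 -134.1   48. ]
[ 449.  -126.5   48. ]
```

Run:
```python
from h import *
for i in range(4):
    s,o=wrist('w2'); print(o['tool_pos'].round(2),o['eef_rot'].round(2),[(d['point'],d['conf']) for d in ctrl.look_for('clamp_knob',s)])
a=cv2.imread('pics/w1.png').astype(float);b=cv2.imread('pics/w2.png').astype(float)
g=lambda x:cv2.cvtColor(x[:300].astype('float32'),cv2.COLOR_BGR2GRAY)
print(cv2.phaseCorrelate(g(a),g(b)))
```

```text
[597.76  44.46 195.18] [ 1.7997e+02  1.0000e-02 -1.3100e+01] [([599.3, 43.1, 59.2], 0.6), ([603.3, 47.2, 86.2], 0.58)]
[597.9   44.45 195.32] [ 1.7999e+02 -1.0000e-02 -1.3120e+01] [([602.5, 51.4, 87.0], 0.73), ([590.2, 251.8, 74.8], 0.44)]
[598.01  44.74 195.3 ] [ 1.800e+02 -1.000e-02 -1.311e+01] [([602.6, 49.9, 87.8], 0.87)]
[598.15  45.08 195.32] [-1.800e+02 -1.000e-02 -1.308e+01] [([602.9, 49.9, 86.6], 0.96)]
((-0.013519400633867917, -0.38716097597256294), 0.3381574574223271)
```

Run:
```python
from h import *
a=cv2.imread('pics/w1.png')
s,o=wrist('w3');b=cv2.imread('pics/w3.png')
r=cv2.matchTemplate(b,a[150:240,240:330],cv2.TM_CCOEFF_NORMED);print(cv2.minMaxLoc(r),o['tool_pos'],o['time_s'])
du,dv=np.array(cv2.minMaxLoc(r)[3])-[240,150]
p=[px(s,240+u/6.5+du,150+v/6.5+dv,101) for u,v in((304,204),(250,525))]
print(np.mean(p,0),np.degrees(np.arctan2(*(p[0]-p[1])[1::-1])),px(s,240+280/6.5+du,150+300/6.5+dv,70))
c=[px(s,240+u/6.5+du,150+v/6.5+dv,56) for u,v in((90,118),(430,72),(463,432),(140,472))];print(np.mean(c,0))
for u,v,z in((395,255,30),(459,255,30),(470,193,48),(468,288,48)):print(px(s,u+du,v+dv,z).round(1))
```

```text
(-0.44270387291908264, 0.962739884853363, (470, 236), (236, 150)) [598.18362104  45.37910897 195.22425018] 3.15
[600.56915515  47.20819267 101.        ] -22.320419522252344 [600.7631698   46.89458615  70.        ]
[600.17945511  47.0069399   56.        ]
[497.  -54.9  30. ]
[ 481.1 -123.4   30. ]
[ 556.9 -129.3   48. ]
[ 450.7 -121.4   48. ]
```

```bash
python3 -m handwheel '[{"x":0.0,"y":0.0,"z":-0.045,"rx":0,"ry":0,"rz":-0.14},{"x":0.0,"y":0.0,"z":-0.085,"rx":0,"ry":0,"rz":-0.16},{"x":0.0,"y":0.0,"z":-0.085,"rx":0,"ry":0,"rz":-0.16},{"x":0.0,"y":0.0,"z":-0.085,"rx":0,"ry":0,"rz":-0.16},{"x":0.0,"y":0.0,"z":-0.085,"rx":0,"ry":0,"rz":-0.16},{"x":0.0,"y":0.0,"z":-0.085,"rx":0,"ry":0,"rz":-0.16}]' 0.2
python3 - <<'E'
from h import *
for i in range(3): s,o=wrist('w4'); print(o['tool_pos'].round(2),o['eef_rot'].round(2),o['opening'])
E
```

```text
time_s: 3.8
tool_pos: [600.6, 45.7, 113.3]
eef_rot: [-179.9, -0.3, -22.2]
wrist_force: [0.5, -0.5, 0.6]
opening: 0.598
gripper_force: 0.0
[600.63  45.7  113.27] [-179.89   -0.29  -22.17] 0.5984553028541192
[600.33  45.72 113.01] [-179.9    -0.27  -22.17] 0.6031183497512795
[599.93  45.7  112.56] [-179.92   -0.22  -22.17] 0.5962116913436296
```

View pics/w4.png

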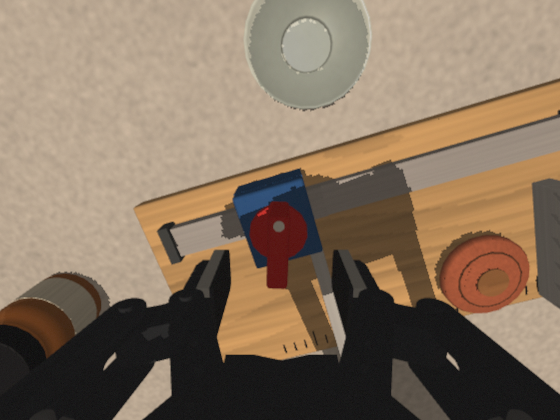

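The bar is aligned with the tool axis (image x about 279, fingers centred at about 282). I'll descend and close on it.

```bash
python3 -m handwheel '[{"x":0.0005,"y":0.0013,"z":-0.02,"rx":0,"ry":0,"rz":0},{"x":0.0005,"y":0.0013,"z":-0.037,"rx":0,"ry":0,"rz":0},{"x":0.0005,"y":0.0013,"z":-0.037,"rx":0,"ry":0,"rz":0},{"x":0.0005,"y":0.0013,"z":-0.037,"rx":0,"ry":0,"rz":0},{"x":0.0005,"y":0.0013,"z":-0.037,"rx":0,"ry":0,"rz":0}]' -0.2
python3 -m handwheel '[{"x":0,"y":0,"z":0,"rx":0,"ry":0,"rz":0},{"x":0,"y":0,"z":0,"rx":0,"ry":0,"rz":0},{"x":0,"y":0,"z":0,"rx":0,"ry":0,"rz":0},{"x":0,"y":0,"z":0,"rx":0,"ry":0,"rz":0},{"x":0,"y":0,"z":0,"rx":0,"ry":0,"rz":0},{"x":0,"y":0,"z":0,"rx":0,"ry":0,"rz":0}]' -1
```

```text
time_s: 4.45
tool_pos: [599.8, 47.0, 74.5]
eef_rot: [-180.0, -0.1, -22.2]
wrist_force: [-0.3, 0.1, -0.3]
opening: 0.4
gripper_force: 0.0
time_s: 5.05
tool_pos: [599.8, 47.4, 74.6]
eef_rot: [-179.9, -0.1, -22.2]
wrist_force: [-0.8, 1.8, 5.6]
opening: 0.128
gripper_force: 61.1
```

Gripped. Now I'll loosen it counter-clockwise.

```bash
python3 -m handwheel '[{"x":0,"y":0,"z":0,"rx":0,"ry":0,"rz":0.13},{"x":0,"y":0,"z":0,"rx":0,"ry":0,"rz":0.26},{"x":0,"y":0,"z":0,"rx":0,"ry":0,"rz":0.39},{"x":0,"y":0,"z":0,"rx":0,"ry":0,"rz":0.52},{"x":0,"y":0,"z":0,"rx":0,"ry":0,"rz":0.65},{"x":0,"y":0,"z":0,"rx":0,"ry":0,"rz":0.78},{"x":0,"y":0,"z":0,"rx":0,"ry":0,"rz":0.91},{"x":0,"y":0,"z":0,"rx":0,"ry":0,"rz":1.04}]'
python3 -m handwheel '[{"x":0,"y":0,"z":0,"rx":0,"ry":0,"rz":0.13},{"x":0,"y":0,"z":0,"rx":0,"ry":0,"rz":0.26},{"x":0,"y":0,"z":0,"rx":0,"ry":0,"rz":0.39},{"x":0,"y":0,"z":0,"rx":0,"ry":0,"rz":0.46},{"x":0,"y":0,"z":0,"rx":0,"ry":0,"rz":0.46},{"x":0,"y":0,"z":0,"rx":0,"ry":0,"rz":0.46},{"x":0,"y":0,"z":0,"rx":0,"ry":0,"rz":0.46}]'
```

```text
time_s: 5.85
tool_pos: [599.8, 47.5, 74.3]
eef_rot: [180.0, -0.1, 37.7]
wrist_force: [-0.2, 2.7, 4.1]
opening: 0.127
gripper_force: 60.9
time_s: 6.55
tool_pos: [599.8, 47.5, 74.3]
eef_rot: [179.9, -0.1, 63.6]
wrist_force: [0.2, 2.3, 5.0]
opening: 0.127
gripper_force: 61.0
```

```bash
python3 -m handwheel '[{"x":-0.0004,"y":-0.005,"z":0,"rx":0,"ry":0,"rz":0},{"x":-0.0009,"y":-0.01,"z":0,"rx":0,"ry":0,"rz":0},{"x":-0.0013,"y":-0.015,"z":0,"rx":0,"ry":0,"rz":0},{"x":-0.0017,"y":-0.020,"z":0,"rx":0,"ry":0,"rz":0}]'
python3 -m handwheel '[{"x":-0.0006,"y":-0.007,"z":0,"rx":0,"ry":0,"rz":0},{"x":-0.0012,"y":-0.014,"z":0,"rx":0,"ry":0,"rz":0},{"x":-0.0018,"y":-0.021,"z":0,"rx":0,"ry":0,"rz":0},{"x":-0.0024,"y":-0.028,"z":0,"rx":0,"ry":0,"rz":0}]'
```

```text
time_s: 6.95
tool_pos: [597.9, 27.8, 74.2]
eef_rot: [180.0, -0.1, 63.6]
wrist_force: [0.2, 5.2, 6.5]
opening: 0.129
gripper_force: 61.2
time_s: 7.35
tool_pos: [595.1, -0.2, 74.2]
eef_rot: [180.0, -0.1, 63.6]
wrist_force: [-2.0, 5.3, 6.5]
opening: 0.128
gripper_force: 61.3
```

```bash
for i in 1; do python3 -m handwheel '[{"x":-0.0001,"y":-0.001,"z":0,"rx":0,"ry":0,"rz":-0.12},{"x":-0.0001,"y":-0.0015,"z":0,"rx":0,"ry":0,"rz":-0.24},{"x":-0.0002,"y":-0.002,"z":0,"rx":0,"ry":0,"rz":-0.36},{"x":-0.0003,"y":-0.003,"z":0,"rx":0,"ry":0,"rz":-0.48}]' | egrep 'pos|rot|wrist'; done
python3 -m handwheel '[{"x":-0.0001,"y":-0.001,"z":0,"rx":0,"ry":0,"rz":-0.12},{"x":-0.0001,"y":-0.0015,"z":0,"rx":0,"ry":0,"rz":-0.24},{"x":-0.0002,"y":-0.002,"z":0,"rx":0,"ry":0,"rz":-0.36},{"x":-0.0003,"y":-0.003,"z":0,"rx":0,"ry":0,"rz":-0.48}]'
```

```text
tool_pos: [594.9, -3.1, 74.2]
eef_rot: [-180.0, -0.1, 35.9]
wrist_force: [-0.2, 3.8, 6.6]
time_s: 8.15
tool_pos: [594.6, -6.1, 74.3]
eef_rot: [-179.9, -0.1, 8.4]
wrist_force: [-1.3, 4.9, 5.5]
opening: 0.126
gripper_force: 61.2
```

```bash
python3 -m handwheel '[{"x":-0.0001,"y":-0.001,"z":0,"rx":0,"ry":0,"rz":-0.12},{"x":-0.0001,"y":-0.0015,"z":0,"rx":0,"ry":0,"rz":-0.24},{"x":-0.0002,"y":-0.002,"z":0,"rx":0,"ry":0,"rz":-0.36},{"x":-0.0003,"y":-0.003,"z":0,"rx":0,"ry":0,"rz":-0.48}]'
```

```text
time_s: 8.55
tool_pos: [594.3, -9.1, 74.2]
eef_rot: [-179.9, -0.0, -19.1]
wrist_force: [-1.1, 4.2, 6.3]
opening: 0.126
gripper_force: 61.2
```

```bash
python3 -m handwheel '[{"x":-0.0001,"y":-0.001,"z":0,"rx":0,"ry":0,"rz":-0.12},{"x":-0.0001,"y":-0.0015,"z":0,"rx":0,"ry":0,"rz":-0.24},{"x":-0.0002,"y":-0.002,"z":0,"rx":0,"ry":0,"rz":-0.36},{"x":-0.0003,"y":-0.003,"z":0,"rx":0,"ry":0,"rz":-0.48}]'; python3 -c "
from rig import ctrl
print(ctrl.get_obs()['q'])"
```

```text
time_s: 8.95
tool_pos: [594.1, -11.1, 74.3]
eef_rot: [-179.8, 0.1, -46.7]
wrist_force: [-1.1, 8.9, 7.0]
opening: 0.133
gripper_force: 61.3
[ -7.93556991  18.94601333 102.77356932   0.22896504  58.23297902
 128.60294658]
```

```bash
python3 -m handwheel '[{"x":-0.0001,"y":-0.001,"z":0,"rx":0,"ry":0,"rz":0},{"x":-0.0002,"y":-0.002,"z":0,"rx":0,"ry":0,"rz":0},{"x":-0.0003,"y":-0.003,"z":0,"rx":0,"ry":0,"rz":0}]'
```

```text
time_s: 9.25
tool_pos: [594.0, -12.2, 74.3]
eef_rot: [-179.7, 0.2, -46.4]
wrist_force: [0.4, 12.6, 6.3]
opening: 0.13
gripper_force: 61.3
```

```bash
python3 -m handwheel '[{"x":-0.0001,"y":-0.001,"z":0,"rx":0,"ry":0,"rz":0},{"x":-0.0002,"y":-0.002,"z":0,"rx":0,"ry":0,"rz":0},{"x":-0.0003,"y":-0.003,"z":0,"rx":0,"ry":0,"rz":0}]'
```

```text
time_s: 9.55
tool_pos: [593.7, -15.0, 74.3]
eef_rot: [-179.7, 0.2, -46.4]
wrist_force: [0.0, 13.9, 6.4]
opening: 0.125
gripper_force: 61.3
```

Bite found near yaw -35°. I'll back off 0.45 rad and slide toward the clam.

```bash
python3 -m handwheel '[{"x":0,"y":0.002,"z":0,"rx":0,"ry":0,"rz":0.13},{"x":0,"y":0.002,"z":0,"rx":0,"ry":0,"rz":0.26},{"x":0,"y":0.002,"z":0,"rx":0,"ry":0,"rz":0.39},{"x":0,"y":0.002,"z":0,"rx":0,"ry":0,"rz":0.45},{"x":0,"y":0.002,"z":0,"rx":0,"ry":0,"rz":0.45}]'
python3 -m handwheel '[{"x":-0.0003,"y":-0.004,"z":0,"rx":0,"ry":0,"rz":0},{"x":-0.0007,"y":-0.008,"z":0,"rx":0,"ry":0,"rz":0},{"x":-0.001,"y":-0.012,"z":0,"rx":0,"ry":0,"rz":0},{"x":-0.0014,"y":-0.016,"z":0,"rx":0,"ry":0,"rz":0},{"x":-0.0017,"y":-0.020,"z":0,"rx":0,"ry":0,"rz":0},{"x":-0.002,"y":-0.024,"z":0,"rx":0,"ry":0,"rz":0}]'
python3 - <<'E'
from h import *
s=ctrl.snapshot('top');im=s['image'][:,:,::-1]
cv2.imwrite('pics/t5.png',cv2.convertScaleAbs(cv2.resize(im[190:290,215:380],(800,485),interpolation=cv2.INTER_CUBIC),alpha=1.6))
s,o=wrist('w5')
E
```

```text
time_s: 10.05
tool_pos: [593.6, -16.1, 74.2]
eef_rot: [-179.9, -0.1, -20.5]
wrist_force: [-0.7, 4.5, 7.0]
opening: 0.128
gripper_force: 61.2
time_s: 10.65
tool_pos: [591.3, -40.0, 74.2]
eef_rot: [-179.9, -0.0, -20.6]
wrist_force: [-1.1, 4.9, 6.9]
opening: 0.132
gripper_force: 61.4
```

View pics/w5.png

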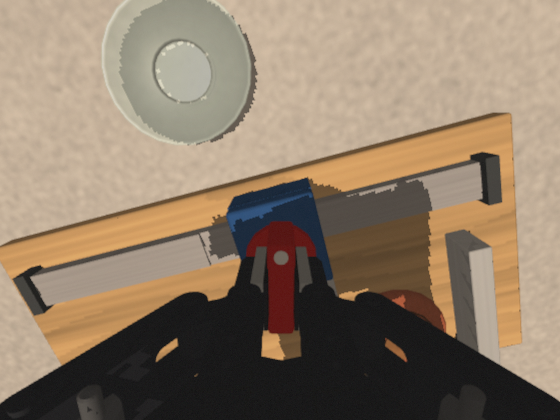

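The carriage is sliding cleanly, and the clam (about (415,315)) is close to the stop at about x=460. I'll approach slowly.

```bash
python3 -m handwheel '[{"x":-0.0002,"y":-0.002,"z":0,"rx":0,"ry":0,"rz":0},{"x":-0.0003,"y":-0.004,"z":0,"rx":0,"ry":0,"rz":0},{"x":-0.0005,"y":-0.006,"z":0,"rx":0,"ry":0,"rz":0},{"x":-0.0007,"y":-0.008,"z":0,"rx":0,"ry":0,"rz":0}]'
python3 -m handwheel '[{"x":-0.0001,"y":-0.001,"z":0,"rx":0,"ry":0,"rz":0},{"x":-0.0002,"y":-0.002,"z":0,"rx":0,"ry":0,"rz":0},{"x":-0.0002,"y":-0.003,"z":0,"rx":0,"ry":0,"rz":0}]'
```

```text
time_s: 11.15
tool_pos: [590.5, -47.9, 74.2]
eef_rot: [-179.9, 0.0, -20.6]
wrist_force: [-1.8, 4.9, 8.7]
opening: 0.129
gripper_force: 61.4
time_s: 11.45
tool_pos: [590.2, -50.9, 74.2]
eef_rot: [-179.9, 0.0, -20.6]
wrist_force: [-1.9, 5.0, 8.5]
opening: 0.133
gripper_force: 61.4
```

```bash
python3 -m handwheel '[{"x":-0.0001,"y":-0.001,"z":0,"rx":0,"ry":0,"rz":0},{"x":-0.0002,"y":-0.002,"z":0,"rx":0,"ry":0,"rz":0}]' | egrep 'pos|wrist'
python3 -m handwheel '[{"x":-0.0001,"y":-0.001,"z":0,"rx":0,"ry":0,"rz":0}]'| egrep 'pos|wrist'
```

```text
tool_pos: [590.0, -52.8, 74.2]
wrist_force: [-1.4, 5.9, 6.8]
tool_pos: [590.0, -53.2, 74.2]
wrist_force: [-0.6, 9.0, 7.7]
```

```bash
python3 -m handwheel '[{"x":-0.0001,"y":-0.001,"z":0,"rx":0,"ry":0,"rz":0}]'| egrep 'pos|wrist'
```

```text
tool_pos: [589.9, -53.4, 74.2]
wrist_force: [-0.4, 9.8, 8.9]
```

```bash
python3 -m handwheel '[{"x":-0.0001,"y":-0.001,"z":0,"rx":0,"ry":0,"rz":0}]'| egrep 'pos|wrist'
```

```text
tool_pos: [589.9, -53.6, 74.2]
wrist_force: [-0.6, 12.6, 8.4]
```

The jaw met the clam at y of about -53.2. I'll pre-tighten while holding the light push.

```bash
python3 -m handwheel '[{"x":0,"y":0,"z":0,"rx":0,"ry":0,"rz":-0.12},{"x":0,"y":0,"z":0,"rx":0,"ry":0,"rz":-0.24},{"x":0,"y":0,"z":0,"rx":0,"ry":0,"rz":-0.36},{"x":0,"y":0,"z":0,"rx":0,"ry":0,"rz":-0.48},{"x":0,"y":0,"z":0,"rx":0,"ry":0,"rz":-0.6},{"x":0,"y":0,"z":0,"rx":0,"ry":0,"rz":-0.7},{"x":0,"y":0,"z":0,"rx":0,"ry":0,"rz":-0.7}]'
python3 -m handwheel '[{"x":0,"y":0.002,"z":0,"rx":0,"ry":0,"rz":0},{"x":0,"y":0.003,"z":0,"rx":0,"ry":0,"rz":0},{"x":0,"y":0.003,"z":0,"rx":0,"ry":0,"rz":0}]'; python3 -c "
from rig import ctrl
print(ctrl.get_obs()['q'])"
```

```text
time_s: 12.65
tool_pos: [589.9, -53.6, 74.4]
eef_rot: [-179.8, 0.3, -60.8]
wrist_force: [-0.8, 11.2, 8.8]
opening: 0.128
gripper_force: 61.6
time_s: 12.95
tool_pos: [589.9, -53.4, 74.4]
eef_rot: [-180.0, -0.0, -60.7]
wrist_force: [-1.3, 3.1, 6.9]
opening: 0.13
gripper_force: 61.4
[-1.19768091e+01  1.87619053e+01  1.03012911e+02  2.73558415e-02
  5.81937528e+01  1.38661196e+02]
```

Now I'll release, lift, turn half a turn and grip again.

```bash
python3 -m handwheel '[{"x":0,"y":0,"z":0,"rx":0,"ry":0,"rz":0},{"x":0,"y":0,"z":0,"rx":0,"ry":0,"rz":0},{"x":0,"y":0,"z":0,"rx":0,"ry":0,"rz":0},{"x":0,"y":0,"z":0.02,"rx":0,"ry":0,"rz":0},{"x":0,"y":0,"z":0.045,"rx":0,"ry":0,"rz":0},{"x":0,"y":0,"z":0.045,"rx":0,"ry":0,"rz":0}]' 0
python3 -m handwheel '[{"x":0,"y":0,"z":0,"rx":0,"ry":0,"rz":0.14},{"x":0,"y":0,"z":0,"rx":0,"ry":0,"rz":0.28},{"x":0,"y":0,"z":0,"rx":0,"ry":0,"rz":0.42},{"x":0,"y":0,"z":0,"rx":0,"ry":0,"rz":0.56},{"x":0,"y":0,"z":0,"rx":0,"ry":0,"rz":0.70},{"x":0,"y":0,"z":0,"rx":0,"ry":0,"rz":0.84},{"x":0,"y":0,"z":0,"rx":0,"ry":0,"rz":0.98},{"x":0,"y":0,"z":0,"rx":0,"ry":0,"rz":1.1}]' | grep rot
python3 -m handwheel '[{"x":0,"y":0,"z":0,"rx":0,"ry":0,"rz":0.14},{"x":0,"y":0,"z":0,"rx":0,"ry":0,"rz":0.28},{"x":0,"y":0,"z":0,"rx":0,"ry":0,"rz":0.42},{"x":0,"y":0,"z":0,"rx":0,"ry":0,"rz":0.56},{"x":0,"y":0,"z":0,"rx":0,"ry":0,"rz":0.70},{"x":0,"y":0,"z":0,"rx":0,"ry":0,"rz":0.84},{"x":0,"y":0,"z":0,"rx":0,"ry":0,"rz":0.98},{"x":0,"y":0,"z":0,"rx":0,"ry":0,"rz":1.1}]' | grep rot
python3 -m handwheel '[{"x":0,"y":0,"z":0,"rx":0,"ry":0,"rz":0.14},{"x":0,"y":0,"z":0,"rx":0,"ry":0,"rz":0.28},{"x":0,"y":0,"z":0,"rx":0,"ry":0,"rz":0.42},{"x":0,"y":0,"z":0,"rx":0,"ry":0,"rz":0.56},{"x":0,"y":0,"z":0,"rx":0,"ry":0,"rz":0.70},{"x":0,"y":0,"z":0,"rx":0,"ry":0,"rz":0.84},{"x":0,"y":0,"z":0,"rx":0,"ry":0,"rz":0.94},{"x":0,"y":0,"z":0,"rx":0,"ry":0,"rz":0.94}]'
python3 - <<'E'
from h import *
for i in range(3): s,o=wrist('w6')
print(o['tool_pos'],o['eef_rot'],o['q'])
E
```

```text
time_s: 13.55
tool_pos: [592.2, -54.9, 121.5]
eef_rot: [-179.7, -0.3, -60.6]
wrist_force: [1.6, -0.8, 0.6]
opening: 0.503
gripper_force: 0.0
eef_rot: [-180.0, 0.1, 2.7]
eef_rot: [-179.9, 0.0, 65.7]
time_s: 15.95
tool_pos: [588.7, -54.1, 116.8]
eef_rot: [-179.9, -0.1, 119.3]
wrist_force: [0.4, 0.7, 0.8]
opening: 0.496
gripper_force: 0.0
[588.86202695 -54.00863918 117.17651069] [-1.79932103e+02 -4.69568975e-02  1.19196376e+02] [-1.20338560e+01  1.53857167e+01  1.01986057e+02 -1.06168465e-02
  6.27102386e+01 -4.12253849e+01]
```

View pics/w6.png

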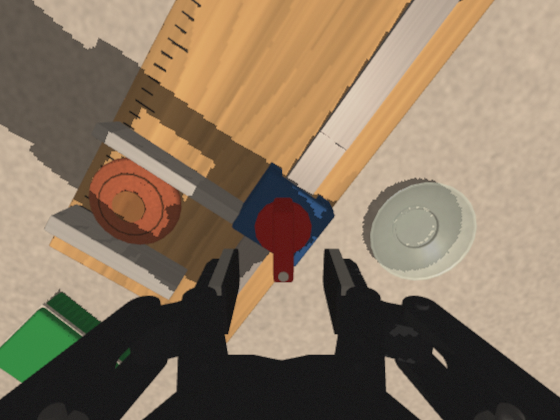

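The clam sits between the jaw and the stop. The bar at (284,255) is aligned with the fingers. I'll descend and grip.

```bash
python3 -m handwheel '[{"x":0.0008,"y":0.0003,"z":-0.025,"rx":0,"ry":0,"rz":0},{"x":0.0008,"y":0.0003,"z":-0.045,"rx":0,"ry":0,"rz":0},{"x":0.0008,"y":0.0003,"z":-0.045,"rx":0,"ry":0,"rz":0},{"x":0.0008,"y":0.0003,"z":-0.045,"rx":0,"ry":0,"rz":0}]' | egrep 'pos|wrist'
python3 -m handwheel '[{"x":0,"y":0,"z":0,"rx":0,"ry":0,"rz":0},{"x":0,"y":0,"z":0,"rx":0,"ry":0,"rz":0},{"x":0,"y":0,"z":0,"rx":0,"ry":0,"rz":0},{"x":0,"y":0,"z":0,"rx":0,"ry":0,"rz":0},{"x":0,"y":0,"z":0,"rx":0,"ry":0,"rz":0},{"x":0,"y":0,"z":0,"rx":0,"ry":0,"rz":0}]' -1
```

```text
tool_pos: [589.8, -53.6, 72.7]
wrist_force: [-0.5, 0.3, 0.3]
time_s: 17.1
tool_pos: [590.6, -54.3, 74.8]
eef_rot: [-180.0, 0.1, 119.3]
wrist_force: [-3.4, -0.6, 5.3]
opening: 0.124
gripper_force: 59.7
```

```bash
python3 -m handwheel '[{"x":0,"y":0,"z":0,"rx":0,"ry":0,"rz":-0.12},{"x":0,"y":0,"z":0,"rx":0,"ry":0,"rz":-0.24},{"x":0,"y":0,"z":0,"rx":0,"ry":0,"rz":-0.36},{"x":0,"y":0,"z":0,"rx":0,"ry":0,"rz":-0.48},{"x":0,"y":0,"z":0,"rx":0,"ry":0,"rz":-0.6},{"x":0,"y":0,"z":0,"rx":0,"ry":0,"rz":-0.72},{"x":0,"y":0,"z":0,"rx":0,"ry":0,"rz":-0.8},{"x":0,"y":0,"z":0,"rx":0,"ry":0,"rz":-0.8}]'
python3 -m handwheel '[{"x":0.0003,"y":0.003,"z":0,"rx":0,"ry":0,"rz":0},{"x":0.0006,"y":0.006,"z":0,"rx":0,"ry":0,"rz":0},{"x":0.0006,"y":0.007,"z":0,"rx":0,"ry":0,"rz":0},{"x":0.0006,"y":0.007,"z":0,"rx":0,"ry":0,"rz":0}]'
```

```text
time_s: 17.9
tool_pos: [589.7, -54.2, 75.0]
eef_rot: [-179.9, 0.1, 73.5]
wrist_force: [-6.0, -0.3, 9.8]
opening: 0.126
gripper_force: 60.2
time_s: 18.3
tool_pos: [589.8, -53.6, 75.1]
eef_rot: [180.0, 0.7, 73.6]
wrist_force: [-9.1, -18.2, 8.3]
opening: 0.13
gripper_force: 60.0
```

An 18 N tug is held. I'll relax it, let go and check.

```bash
python3 -m handwheel '[{"x":0.0001,"y":-0.003,"z":0,"rx":0,"ry":0,"rz":0},{"x":0.0001,"y":-0.007,"z":0,"rx":0,"ry":0,"rz":0},{"x":0.0001,"y":-0.007,"z":0,"rx":0,"ry":0,"rz":0}]' | egrep 'pos|wrist'
python3 -m handwheel '[{"x":0,"y":0,"z":0,"rx":0,"ry":0,"rz":0},{"x":0,"y":0,"z":0,"rx":0,"ry":0,"rz":0},{"x":0,"y":0,"z":0,"rx":0,"ry":0,"rz":0},{"x":0,"y":0,"z":0.03,"rx":0,"ry":0,"rz":0},{"x":0,"y":0,"z":0.07,"rx":0,"ry":0,"rz":0},{"x":0,"y":0,"z":0.11,"rx":0,"ry":0,"rz":0},{"x":0,"y":0,"z":0.12,"rx":0,"ry":0,"rz":0},{"x":0,"y":0,"z":0.12,"rx":0,"ry":0,"rz":0}]' 0
python3 - <<'E'
from h import *
for i in range(3): s,o=wrist('w7')
print(o['tool_pos'],o['wrist_force'])
E
```

```text
tool_pos: [589.7, -54.1, 75.0]
wrist_force: [-7.4, 0.3, 11.0]
time_s: 19.4
tool_pos: [593.1, -53.9, 196.0]
eef_rot: [179.7, -0.0, 73.5]
wrist_force: [0.9, 0.9, -0.4]
opening: 0.499
gripper_force: 0.0
[590.14062995 -53.39760677 191.63285642] [-0.0667032  -0.74667293 -0.15224839]
```

View pics/w7.png

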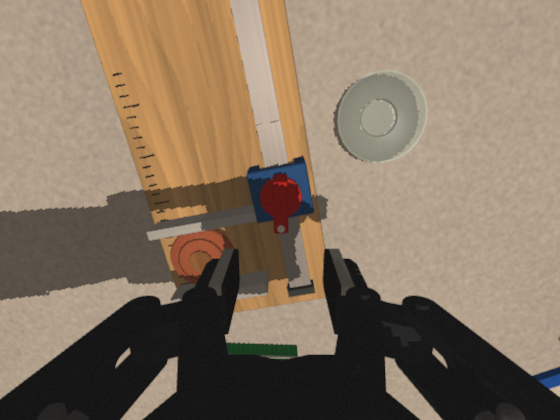

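The clam at about (203,255) is snug between the jaw and the stop, the knob is free of the gripper and the bystanders haven't moved. I'm handing it in.

```bash
python3 -c "
from rig import ctrl
print(ctrl.job_done())"
```

```text
the job is handed in; nothing more can be done
None
```

I handed the job in at about 20 s of robot time: the clam sits snug between the jaw and the stop, the clamp is about 1.25 rad past its bite (roughly 59 N by estimate; only an 18 N tug was tested), and the gripper is clear of everything; the hand-in returned no verdict.

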